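Check-weigh one chocolate from the dispenser

TASK

Press the dispenser's plunger all the way down once and let it come back up, so that a single chocolate is ejected. Then push that chocolate across the worktop, without picking it up, until all of it is on the round steel weighing plate. Leave the other chocolates in the dispenser, leave the jar, cup and tin where they stand, and do not work the plunger again.

Things in the scene. Friction and masses are not known exactly. Their poses are not given: they have to be found in the camera images.
- dispenser: Steel dispenser fixed to the worktop. Origin on the worktop under the centre of its magazine; +x is the way it ejects. Magazine: clear open-topped shaft, 45 x 49 mm, 55 mm high, front face at x = 22.5 mm. Behind it, to x = -97 mm, a steel housing 50 mm high, 45 mm wide, with feet 6 mm high, 76 mm wide overall, at x = -90 to -40 mm.
- outlet (a point): Middle of the outlet at the foot of the magazine's front face, on the worktop, 22.5 mm ahead of the dispenser's origin; opening 15 mm high. A blade 9 mm high, driven by the plunger, slides out 25 mm past it at full press and back in as the plunger rises; the ejected chocolate is left on the worktop with its centre 40 to 60 mm ahead of this point, the farther the faster the press.
- plunger_top (a point): Centre of the top of the plunger cap, a wooden disc 36 mm across and 10 mm thick on the rear housing, 58 mm behind the dispenser's origin. At rest it is 86 mm above the worktop, fully down 61 mm.
- plunger (a joint): Plunger travel in m: 0 up, 0.025 fully down (hard stop); moves straight down. A spring brings it back up in under half a second; it takes about 5 N to start and about 8 N at the bottom, a little more when moved fast (damped, 14 N per m/s).
- chocolate1: The lowest chocolate in the magazine, the one that comes out: a flat square tablet 34 x 34 x 12 mm, dark brown with a cream paper band, about 20 g. Origin at the centre of its underside; at yaw 0 as the dispenser at the start.
- plate: Round flat steel weighing plate, 110 mm across with a thin black rim, flush with the worktop, to one side of the dispenser's outlet (left or right). Origin at its centre. Things slide on and off it freely.
- jar: Amber jar 52 mm across, 58 mm high, standing on the other side of the outlet. Loose. Origin at the centre of its underside.
- cup: White cup 60 mm across, 55 mm high, standing about 0.18 m ahead of the dispenser's origin. Loose. Origin at the centre of its underside.
- tin: Closed square metal tin 57 x 57 x 46 mm, standing beside the dispenser's rear housing. Loose. Origin at the centre of its underside.
- chocolate2: The second chocolate of the stack, counted from below; stays in the magazine and drops 12 mm when the lowest has gone. Same size and origin as the lowest.
- chocolate3: The third chocolate of the stack, counted from below; stays in the magazine and drops 12 mm when the lowest has gone. Same size and origin as the lowest.
- chocolate4: The top chocolate of the stack, counted from below; stays in the magazine and drops 12 mm when the lowest has gone. Same size and origin as the lowest.
Mind the look-alikes: they are no part of the job. What is shaped like the dispenser but pink is not meant.

How it is judged (in metres and radians):
On the way, in this order (a step that is already met when the one before it is completed fails the run):
1. plunger pressed fully down (value of joint plunger above 0.0225 m), for 0.05 s.
2. plunger back up, the chocolate out in front of the outlet (value of joint plunger below 0.004 m and x of chocolate1 in the frame of dispenser above 0.045 m), for 0.1 s.
3. the chocolate pushed onto the weighing plate (horizontal distance between chocolate1 and plate below 0.031 m), for 0.2 s.
At the end, for the whole second after the job is handed in: The ejected chocolate lies flat and at rest wholly on the weighing plate (centre within 31 mm of the plate's centre), the plunger is up, the other three chocolates are still in the magazine, and jar, cup and tin are within 20 mm of where they stood (horizontal distance between chocolate1 and plate below 0.031 m and height (world z) of chocolate1 below 0.004 m and angle between chocolate1's own z axis and vertical below 0.15 rad and linear speed of chocolate1 below 0.01 m/s and value of joint plunger below 0.004 m and distance of each of chocolate2, chocolate3, chocolate4 from where it was at the start of the episode below 0.025 m and distance of each of jar, cup, tin from where it was at the start of the episode below 0.02 m); the robot touches nothing.
It fails at once if the chocolate is lifted off the worktop (height (world z) of chocolate1 above 0.014 m).
It fails at once if another chocolate leaves the magazine (not (distance of each of chocolate2, chocolate3, chocolate4 from where it was at the start of the episode below 0.025 m)).
It fails at once if the plunger is worked again once the chocolate has been moved aside ((x of chocolate1 in the frame of dispenser above 0.1 m or y of chocolate1 in the frame of dispenser above 0.035 m or y of chocolate1 in the frame of dispenser below -0.035 m) and value of joint plunger above 0.01 m).
It fails at once if jar, cup or tin is pushed away or knocked over (distance of any of jar, cup, tin from where it was at the start of the episode above 0.02 m or angle between any of jar, cup, tin's own z axis and vertical above 0.35 rad).
It also fails if it takes over 54 s, if anything falls off the work surface, if the arm or the gripper's body presses on something with over 40 N, if the wrist force passes 120 N, or if a joint passes its speed limit or range.

ROBOT

A 6-joint arm with a two-finger parallel gripper is mounted at the origin on the work surface. World frame = base frame: x ahead of the robot, y to its left, z up, the work surface at z = 0. Lengths are in mm, angles in rad, forces in N, time in s.
With the tool pointing down it reaches from about 350 to 975 mm from the base axis. Payload 4.9 kg.
Tool frame: the origin (TCP) lies where the fingers leave the gripper's body, on its centre line; the fingertips stand 73 mm ahead of it and the grasp point (between the pads) lies 54 mm ahead of it; z points along the fingers, y is the direction in which the jaws open and shut (so a half turn about z gives the same grasp; the last joint's range is limited). The gripper opens to 85 mm and grips with 20 to 120 N. Pads are 22 mm wide; open, the fingers measure 114 mm over their backs; the gripper's body (76 mm by 85 mm) begins 54 mm behind the grasp point. The pads swing forward as they close: fully open they stand 13 mm farther back than shut.
Start: joints at [-1.22, 0.053, 1.613, -0, 1.476, -0.119], TCP at [282.934, -557.27, 303.904] pointing down, gripper open.
Joint ranges: [-3.01, 3.01], [-1.01, 2.22], [0.06, 2.58], [-1.02, 4.17], [0.09, 2.62], [-3.14, 3.14]. Speed limits (rad/s): [2.57, 2.57, 3.14, 3.14, 3.14, 3.14].

INTERFACE

Orientations are given as a unit quaternion [w, x, y, z].
In Python, from plant import ctrl gives the robot as it stands.
- The arm moves only by the tool apply_moves, never from a script. Its argument "series" is one flat list of numbers, 4 for each row, row after row: the shift along the tool's x, y, z in cm, then the turn about the tool's z in degrees. A call has 1 to 10 rows; each row is the pose to reach, as a shift and turn from the pose measured when the call began, along the tool's axes at that moment; what a row does not reach only later rows make up. A row lasts 1/12 s, in which the tool goes at most 41.7 mm and 7.16 degrees, less where a joint would pass 70% of its speed; a pose out of reach is approached as far as the arm can. A call with a gripper value outside its range is refused whole. "gripper" is the closure, from 0 (fully open) to 1 (shut), set as the call begins (left out, the last holds). The fingers move at their own pace and stop on an object; "grip_force" is the grip in N (left out, the last holds). Time passes only in rows, so rows that repeat a pose let the fingers close. It gives the time, the measured TCP pose, the force and the opening at its end, in the units of the state.
- ctrl.get_state(): the state, without advancing time (a new reading comes with each control period).
- ctrl.get_image(name): name is "scene" or "top" or "wrist"; returns (picture, depth): 480x640x3 uint8, red, green, blue; 480x640 float32, mm along the optical axis (not along the pixel's ray), 0 where there is no reading.
- ctrl.camera_params(name): a dict with "K" (3x3 intrinsics, pixels), "k1" (the pictures are not rectified: a ray, as slopes to the right and down, at radius r is drawn at 1 + k1 r^2 times it, then the intrinsics apply), "R" (3x3) and "t" (3): a world point X has camera coordinates R X + t. Camera axes: x right, y down, z forward; pixel columns grow to the right and rows downward; lengths in mm; the calibration is good to about 2 mm. A picture is of the moment at which its call begins: read the wrist's pose just before it. camera_params takes no time and is no camera call; for the wrist camera it gives the pose at the moment of the call.
- ctrl.sign_off(): hands the job in, once; it reports no verdict.
The state is a dict: "time": time; "q": joint angles; "dq": joint speeds; "effort": joint torques, N m; "tool_pos": TCP position; "ee_rot": TCP orientation; "force": force on the tool from outside, world axes, zero at the start; "ft_torque": the same for the moment, N m; "opening": finger opening in mm.
Only numpy, scipy, OpenCV 4.12 (cv2) and the standard library are available. Lean on these libraries where they do the work, as an engineer would, in place of code of your own. Each camera call takes 0.05 s, during which the arm holds its last target.

## Working session

There is one attempt and no reset: what is moved stays moved. The work goes in short steps, Python scripts to look and compute and a tool call to move; the robot and the scene stay as the last step left them, time stands still between calls to the robot, and variables do not carry over. Pictures are saved under pics/ and viewed, and the job is handed in when it is done.

Besides the shell and the picture viewer there is one more tool, called by a JSON object that holds its "op" and its "data", one argument or row to a line. apply_moves: Moves the arm, as the interface text tells. Its arguments: {"type":"object","properties":{"series":{"type":"array"},"gripper":{"type":"number"},"grip_force":{"type":"number"}},"required":["series"]}

```bash
ls; mkdir -p pics
cat > h.py <<'E'
import numpy as np, cv2
from plant import ctrl
def snap(n,f):
    p=ctrl.camera_params(n); im,d=ctrl.get_image(n)
    cv2.imwrite(f'pics/{f}.png',cv2.cvtColor(im,cv2.COLOR_RGB2BGR)); np.savez(f'{f}.npz',im=im,d=d,**{k:np.array(v) for k,v in p.items()})
def load(f): return dict(np.load(f'{f}.npz'))
def ray(c,uv):
    K=c['K'];x=(uv[0]-K[0,2])/K[0,0];y=(uv[1]-K[1,2])/K[1,1];k=float(c['k1'])
    xu,yu=x,y
    for _ in range(20):
        s=1+k*(xu*xu+yu*yu);xu,yu=x/s,y/s
    o=-c['R'].T@c['t'];return o,c['R'].T@np.array([xu,yu,1.])
def onz(c,uv,z):
    o,d=ray(c,uv);return o+d*(z-o[2])/d[2]
def proj(c,X):
    p=c['R']@np.asarray(X,float)+c['t'];x,y=p[:2]/p[2];s=1+float(c['k1'])*(x*x+y*y)
    return np.array([c['K'][0,0]*x*s+c['K'][0,2],c['K'][1,1]*y*s+c['K'][1,2]])
E
python3 - <<'E'
from h import *
s=ctrl.get_state();print(s)
snap('scene','s0');snap('top','t0')
c=load('t0');print(c['K'],c['k1'],c['R'],c['t'])
E
```

```text
pics
{'time': 0.0, 'q': array([-1.22001391e+00,  5.33425582e-02,  1.61424801e+00,  5.02480674e-05,
        1.47601201e+00, -1.18977595e-01]), 'dq': array([ 0.00130765,  0.00031234,  0.00126482, -0.00225278, -0.00084492,
       -0.0005844 ]), 'effort': array([ 2.41162852e-03, -3.93680227e+01, -3.70175314e+01,  1.39401923e-04,
        6.96379910e-03, -1.50397817e-06]), 'tool_pos': array([ 282.78302602, -556.85145169,  302.69921096]), 'ee_rot': array([-1.00111347e-03,  9.72542342e-01,  2.32723834e-01, -9.13760569e-05]), 'force': array([0.13520633, 0.5551382 , 0.74534084]), 'ft_torque': array([0.00404384, 0.00259829, 0.01069033]), 'opening': 85.29856068134326}
[[554.83937741   0.         316.04232773]
 [  0.         554.83937741 236.91704898]
 [  0.           0.           1.        ]] 0.03576877839517265 [[ 0.00139646 -0.99977057  0.0213743 ]
 [-0.99358249 -0.00380465 -0.11304586]
 [ 0.11310125 -0.02107926 -0.99335984]] [ -41.558368    550.32546981 1088.74635032]
```

View pics/t0.png

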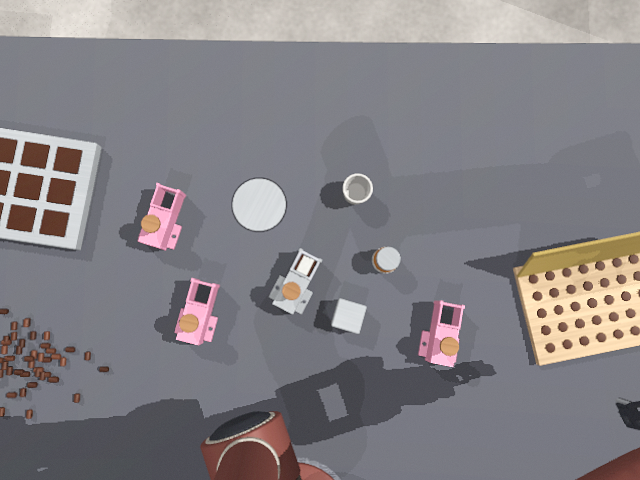

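View pics/s0.png

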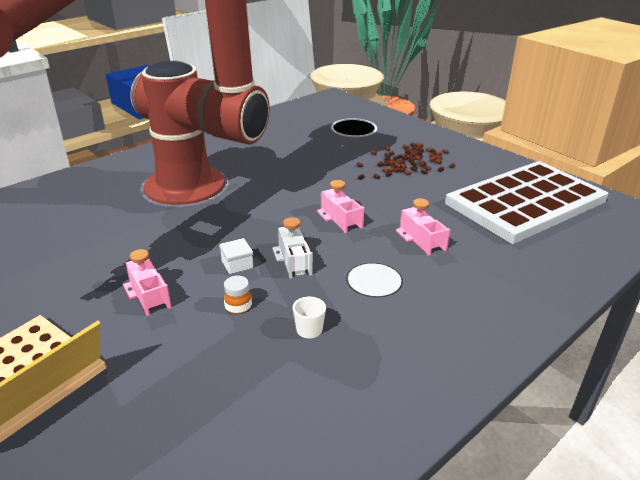

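The top view shows the steel dispenser (plunger 291,291; magazine 305,265), plate (259,205), cup (357,188), jar (386,260) and tin (349,316). The pink look-alikes are at about (160,217), (198,312) and (443,333). Next I'll zoom in to measure.

Run:
```python
from h import *
c=load('t0');im=c['im'][:,:,::-1]
crop=im[160:350,190:420]
cv2.imwrite('pics/z0.png',cv2.resize(crop,None,fx=3,fy=3,interpolation=cv2.INTER_CUBIC))
hsv=cv2.cvtColor(c['im'],cv2.COLOR_RGB2HSV)
# plunger wood
def blobs(m,x0,x1,y0,y1,mn=40):
    mm=np.zeros_like(m);mm[y0:y1,x0:x1]=m[y0:y1,x0:x1]
    n,l,st,ce=cv2.connectedComponentsWithStats(mm)
    return [(st[i],ce[i]) for i in range(1,n) if st[i][4]>mn]
m=cv2.inRange(hsv,(5,80,90),(25,255,255))
for st,ce in blobs(m,190,420,160,350): print('wood',st,ce,onz(c,ce,86))
m=cv2.inRange(hsv,(0,0,165),(180,60,255))
for st,ce in blobs(m,190,420,160,350): print('bright',st,ce,onz(c,ce,0),onz(c,ce,55))
print(c['d'][205,259],c['d'][291,291])
```

```text
wood [374 250  16  22  66] [378. 263.] [ 494.451662   -157.65778879   86.        ]
wood [282 282  18  18 253] [290.77865613 290.61660079] [441.52496193   8.82850457  86.        ]
wood [190 314   9  18 121] [193.14876033 322.59504132] [381.7657108  191.15927399  86.        ]
bright [343 173  30  30 299] [356.10702341 187.71571906] [ 658.35981228 -124.81297683    0.        ] [ 647.08480887 -119.60867372   55.        ]
bright [ 233  179   53   52 2183] [258.72010994 204.28676134] [622.05254456  78.84676089   0.        ] [612.52214164  74.26501013  55.        ]
bright [377 247  24  25 443] [388.29571106 258.16478555] [ 510.29654197 -190.61094664    0.        ] [ 506.13612663 -182.24498533   55.        ]
bright [ 273  248   49   66 1209] [298.53846154 283.26716294] [458.02300918  -4.94523245   0.        ] [456.37438932  -5.50069422  55.        ]
bright [332 298  35  36 839] [348.87365912 315.59117998] [ 392.39441348 -108.16368412    0.        ] [ 393.89931322 -103.75939615   55.        ]
bright [190 333   8  12  51] [192.64705882 338.60784314] [346.44079726 208.1112004    0.        ] [350.15381417 197.31816416  55.        ]
1158.6384 1053.6499
```

View pics/z0.png

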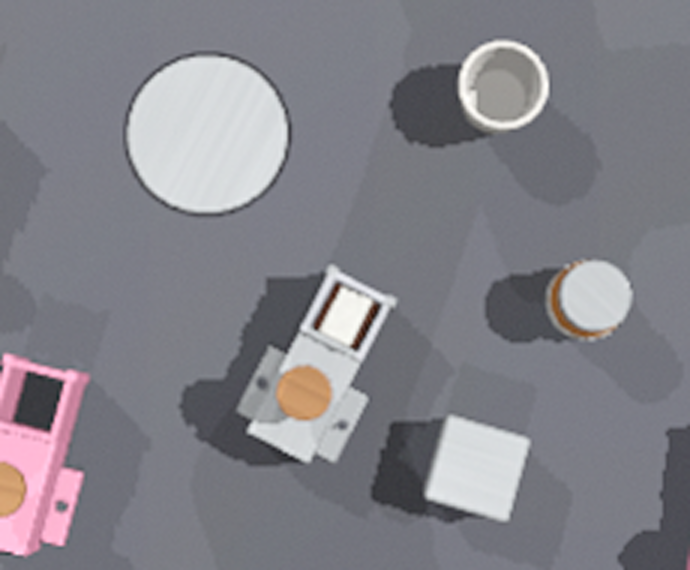

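Run:
```python
from h import *
c=load('t0')
f=lambda x,y,z:onz(c,(190+x/3-.33,160+y/3-.33),z)
A=f(333,268,55);B=f(394,300,55);p=f(303,393,86)
mid=(A+B)/2
print('front corners',A,B,np.linalg.norm(A-B))
d=(A-B)[:2];print('yaw from corners',np.degrees(np.arctan2(-d[0],d[1])))
v=(mid-p)[:2];print('yaw plunger->front',np.degrees(np.arctan2(v[1],v[0])),'len(80.5)',np.linalg.norm(v))
Hr=f(248,432,50);Hl=f(310,461,50);print('rear house',Hr,Hl,(Hr+Hl)/2)
yaw=np.arctan2(v[1],v[0]);R=np.array([[np.cos(yaw),-np.sin(yaw)],[np.sin(yaw),np.cos(yaw)]])
O=p[:2]+R@[58,0];print('O',O)
plate=onz(c,(258.7,204.4),0)[:2]
for n,u,z in [('plate',(258.7,204.4),0),('jar',(388.3,258.2),58),('cup',(357.6,188),55),('tin',(348.9,315.6),46)]:
    w=onz(c,u,z)[:2];print(n,w,'disp frame',R.T@(w-O))
```

```text
front corners [523.68438727  -9.35750473  55.        ] [502.74375088 -49.4555255   55.        ] 45.23672757928753
yaw from corners -27.57519141058987
yaw plunger->front -28.166965041580074 len(80.5) 81.43393839937376
rear house [416.70385306  45.52651079  50.        ] [398.01771948   5.04530141  50.        ] [407.36078627  25.2859061   50.        ]
O [492.55527694 -18.34469898]
plate [621.81316107  78.88555434] disp frame [ 68.05380078 146.7310566 ]
jar [ 505.83981032 -181.79616026] disp frame [  88.86736795 -137.82398172]
cup [ 646.5230762  -122.59412844] disp frame [184.94444717 -19.22441714]
tin [ 393.63600956 -104.53175391] disp frame [ -46.52087111 -122.6745224 ]
```

Dispenser: yaw about −28°, origin about (492.5, −18.3), with the plunger at (441.5, 8.8). In the dispenser's frame the plate is at (68, 147), so it lies on the left. I'll close the gripper, move above the plunger, and turn the tool so its x axis points along the dispenser's +y.

{"op": "apply_moves", "data": {
  "series": [4, -4.3, 0, -5, 8, -8.6, 0, -10, 12, -12.9, 0, -15, 16, -17.2, 0, -20, 20, -21.6, 0, -25, 24, -26, 0, -30, 28, -30.4, 0, -35, 32, -34.8, 0, -35, 36, -39, 0, -35, 39.8, -43.3, 0, -35],
  "gripper": 1
}}

```text
time: 0.93
tool_pos: [395.6, -154.2, 303.1]
ee_rot: [-0.001, 0.858, 0.514, 0.0]
force: [0.9, 0.7, 0.1]
opening: 0.2
```

```bash
cat > to.py <<'E'
from h import *
import sys
from scipy.spatial.transform import Rotation as Ro
s=ctrl.get_state();q=s['ee_rot'];R=Ro.from_quat(np.r_[q[1:],q[0]]).as_matrix()
print(s['time'],s['tool_pos'],'F',s['force'],'open',s['opening'],'xhead',np.degrees(np.arctan2(R[1,0],R[0,0])),'zax',R[:,2])
if len(sys.argv)>3: print('shift cm',R.T@(np.array([float(a) for a in sys.argv[1:4]])-s['tool_pos'])/10)
E
python3 to.py 441.5 8.8 185
```

```text
0.9333 [ 395.61417086 -154.18805762  303.06189182] F [0.93783168 0.67713101 0.08834632] open 0.18881510041122274 xhead 61.880820686644 zax [-5.19366256e-04  1.81474651e-03 -9.99998218e-01]
shift cm [16.52165405 -3.61921652 11.83336319]
```

{"op": "apply_moves", "data": {
  "series": [3, -0.7, 0, 0, 6, -1.4, 0, 0, 9, -2, 0, 0, 12, -2.7, 2, 0, 14.5, -3.2, 4, 0, 16, -3.6, 6, 0, 16.5, -3.6, 8, 0, 16.5, -3.6, 10, 0, 16.5, -3.6, 11.5, 0, 16.5, -3.6, 12, 0]
}}

```text
time: 1.77
tool_pos: [439.7, 9.1, 179.9]
ee_rot: [-0.003, 0.858, 0.514, -0.002]
force: [-0.6, -0.5, -0.9]
opening: -0.3
```

```bash
python3 to.py 441.5 8.8 185
python3 - <<'E'
from h import *
snap('scene','s1')
snap('top','t1')
c=load('t1')
o=c['im'][160:350,190:420,::-1]; cv2.imwrite('pics/z1.png',cv2.resize(o,None,fx=3,fy=3,interpolation=cv2.INTER_CUBIC))
c=load('s1');o=c['im'][170:350,190:420,::-1]; cv2.imwrite('pics/zs1.png',cv2.resize(o,None,fx=3,fy=3,interpolation=cv2.INTER_CUBIC))
E
```

```text
1.7667 [439.68206207   9.07600779 179.90686651] F [-0.62880132 -0.48977868 -0.91737539] open -0.25749685367287156 xhead 61.91481350534017 zax [-0.00639109  0.00265756 -0.99997605]
shift cm [ 0.06089652  0.16986793 -0.51053636]
```

View pics/zs1.png

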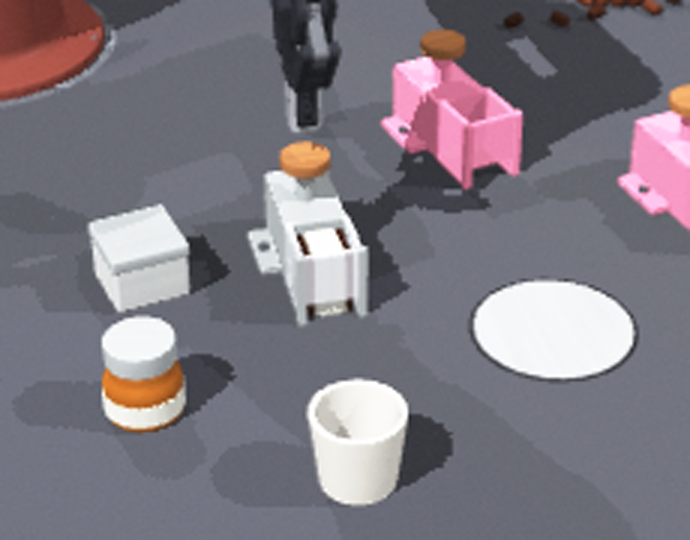

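The fingertips are above the wooden cap (307,125 over 305,155 in the crop). I'll press down slowly.

{"op": "apply_moves", "data": {
  "series": [0, 0.1, 0.8, 0, 0, 0.1, 1.6, 0, 0, 0.1, 2, 0, 0, 0.1, 2.3, 0, 0, 0.1, 2.6, 0, 0, 0.1, 2.9, 0, 0, 0.1, 3.2, 0, 0, 0.1, 3.5, 0, 0, 0.1, 3.8, 0, 0, 0.1, 4, 0]
}}

```text
time: 2.7
tool_pos: [441.5, 8.1, 143.1]
ee_rot: [-0.002, 0.858, 0.514, -0.001]
force: [-5.4, -0.0, 9.0]
opening: 0.2
```

```bash
python3 to.py 441.5 8.8 132
```

```text
2.7 [441.51964019   8.14922781 143.10595196] F [-5.35849386e+00 -1.10423503e-03  8.96029607e+00] open 0.18265462310631253 xhead 61.88389422783014 zax [-0.00458907  0.00201176 -0.99998745]
shift cm [ 0.0569034  -0.02685216  1.11072119]
```

{"op": "apply_moves", "data": {
  "series": [0, 0, 0.3, 0, 0, 0, 0.6, 0, 0, 0, 0.8, 0, 0, 0, 0.95, 0, 0, 0, 1.05, 0, 0, 0, 1.1, 0, 0, 0, 1.1, 0]
}}

```text
time: 3.28
tool_pos: [441.7, 8.1, 133.6]
ee_rot: [-0.002, 0.858, 0.514, -0.002]
force: [-6.0, 0.7, 11.1]
opening: 0.1
```

{"op": "apply_moves", "data": {
  "series": [0, 0, 0.1, 0, 0, 0, 0.2, 0, 0, 0, 0.2, 0]
}}

```text
time: 3.53
tool_pos: [441.9, 8.1, 133.6]
ee_rot: [-0.003, 0.858, 0.514, -0.003]
force: [-8.1, 1.5, 12.2]
opening: -0.0
```

{"op": "apply_moves", "data": {
  "series": [0, 0, 0.3, 0, 0, 0, 0.5, 0, 0, 0, 0.5, 0]
}}

```text
time: 3.78
tool_pos: [442.5, 8.0, 133.4]
ee_rot: [-0.004, 0.858, 0.514, -0.004]
force: [-17.6, 2.2, 31.4]
opening: 0.1
```

Run:
```python
from h import *
snap('scene','s2')
c=load('s2');o=c['im'][170:350,190:420,::-1]; cv2.imwrite('pics/zs2.png',cv2.resize(o,None,fx=3,fy=3,interpolation=cv2.INTER_CUBIC))
```

```text
(no output)
```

View pics/zs2.png

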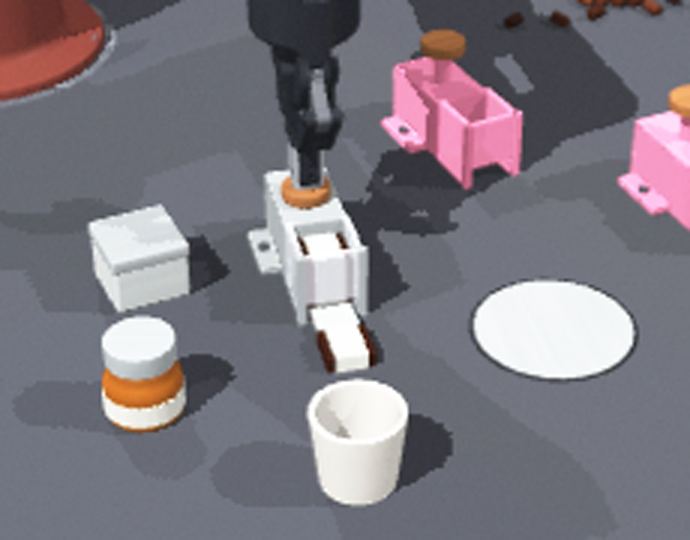

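The force jumps to 31 N at TCP z = 133.4, so the plunger is on its hard stop. The chocolate is out in front of the outlet, at (343,340) in the crop. I'll raise the tool now.

{"op": "apply_moves", "data": {
  "series": [0, 0, -0.5, 0, 0, 0, -1.5, 0, 0, 0, -3, 0, 0, 0, -5, 0, 0, 0, -6.5, 0, 0, 0, -6.5, 0]
}}

```text
time: 4.33
tool_pos: [445.2, 7.6, 202.3]
ee_rot: [-0.001, 0.858, 0.514, -0.001]
force: [-0.4, 0.2, 0.7]
opening: -0.2
```

Run:
```python
from h import *
snap('top','t3');snap('scene','s3')
c=load('t3');o=c['im'][160:350,190:420,::-1]; cv2.imwrite('pics/z3.png',cv2.resize(o,None,fx=3,fy=3,interpolation=cv2.INTER_CUBIC))
c=load('s3');o=c['im'][170:350,190:420,::-1]; cv2.imwrite('pics/zs3.png',cv2.resize(o,None,fx=3,fy=3,interpolation=cv2.INTER_CUBIC))
```

```text
(no output)
```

View pics/z3.png

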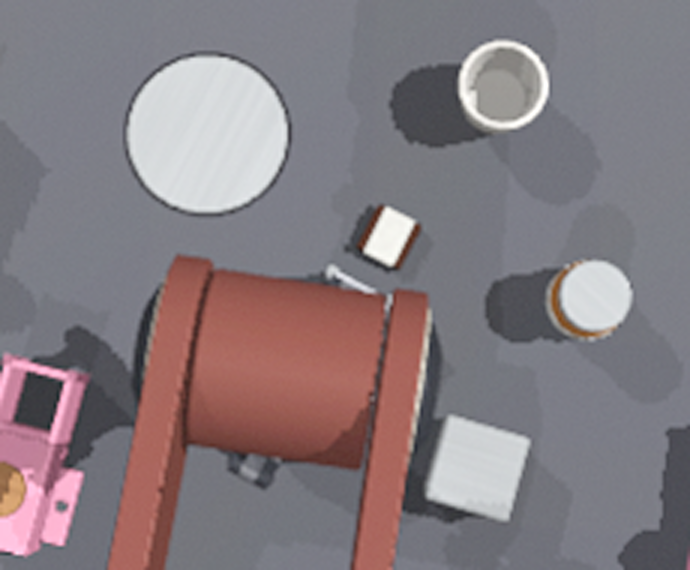

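View pics/zs3.png

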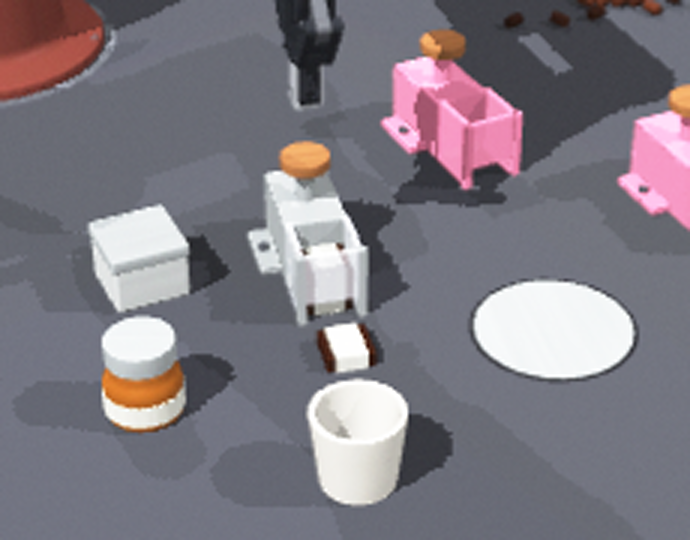

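The plunger is back up. The chocolate lies alone at z3 (390,237), with the other three still in the magazine. Next I'll measure where it is.

```bash
cat > choc.py <<'E'
from h import *
def choc(f,win):
    c=load(f);hsv=cv2.cvtColor(c['im'],cv2.COLOR_RGB2HSV)
    m=cv2.inRange(hsv,(0,0,205),(180,60,255))|cv2.inRange(hsv,(0,90,20),(14,255,140))|cv2.inRange(hsv,(170,90,20),(180,255,140))
    mm=np.zeros_like(m);x0,x1,y0,y1=win;mm[y0:y1,x0:x1]=m[y0:y1,x0:x1]
    n,l,st,ce=cv2.connectedComponentsWithStats(mm)
    i=1+np.argmax(st[1:,4]);ys,xs=np.where(l==i)
    P=np.array([onz(c,(x,y),12)[:2] for x,y in zip(xs,ys)],np.float32)
    return st[i],P.mean(0),cv2.minAreaRect(P)
O=np.array([492.55,-18.35]);a=np.radians(-28);D=np.array([[np.cos(a),-np.sin(a)],[np.sin(a),np.cos(a)]])
plate=np.array([621.8,78.9])
E
python3 - <<'E'
from choc import *
st,p,r=choc('t3',(305,335,224,252));print(st,p,r,D.T@(p-O))
print('plate',D.T@(plate-O),'vec',plate-p,'head',np.degrees(np.arctan2(*(plate-p)[::-1])),np.linalg.norm(plate-p))
E
```

```text
[309 229  21  20 234] [549.8206   -47.449696] ((549.8510131835938, -46.863521575927734), (32.13951873779297, 34.20308303833008), 63.45550537109375) [64.22843358  1.19342021]
plate [ 68.4648669 146.5458529] vec [ 71.97938232 126.34969559] head 60.330533257884994 145.4141569956089
```

```bash
python3 to.py 526.3 -91.4 150;python3 to.py 526.3 -91.4 78
```

```text
4.4333 [443.46799418   7.83208689 198.70492186] F [ 0.15563039 -0.2758183   0.27140207] open -0.0051025105239845565 xhead 61.92023514773823 zax [-0.00921437  0.00198668 -0.99995557]
shift cm [-4.84367015 12.02284063  4.77423704]
4.4333 [443.46799418   7.83208689 198.70492186] F [ 0.15563039 -0.2758183   0.27140207] open -0.0051025105239845565 xhead 61.92023514773823 zax [-0.00921437  0.00198668 -0.99995557]
shift cm [-4.82506191 12.08810777 11.97391717]
```

{"op": "apply_moves", "data": {
  "series": [-1.2, 3, 0, 0, -2.4, 6, 0, 0, -3.6, 9, 0, 0, -4.8, 12, 0, 0, -4.8, 12, 2, 0, -4.8, 12, 4, 0, -4.8, 12, 6, 0, -4.8, 12, 8, 0, -4.8, 12, 9, 0, -4.8, 12, 9, 0]
}}

```text
time: 5.27
tool_pos: [523.1, -90.0, 103.3]
ee_rot: [-0.006, 0.858, 0.514, -0.006]
force: [-0.1, 0.9, -0.5]
opening: -0.4
```

```bash
python3 to.py 526.3 -91.4 78
python3 - <<'E'
from h import *
snap('top','t4');snap('scene','s4')
c=load('t4');o=c['im'][160:350,190:420,::-1]; cv2.imwrite('pics/z4.png',cv2.resize(o,None,fx=3,fy=3,interpolation=cv2.INTER_CUBIC))
c=load('s4');o=c['im'][170:350,190:420,::-1]; cv2.imwrite('pics/zs4.png',cv2.resize(o,None,fx=3,fy=3,interpolation=cv2.INTER_CUBIC))
E
```

```text
5.2667 [523.13482809 -89.98014404 103.33788216] F [-0.14678283  0.85479889 -0.45283224] open -0.4427862126158297 xhead 61.91700019505038 zax [-0.01696459  0.00444903 -0.99984619]
shift cm [0.03402201 0.38927056 2.52739722]
```

View pics/zs4.png

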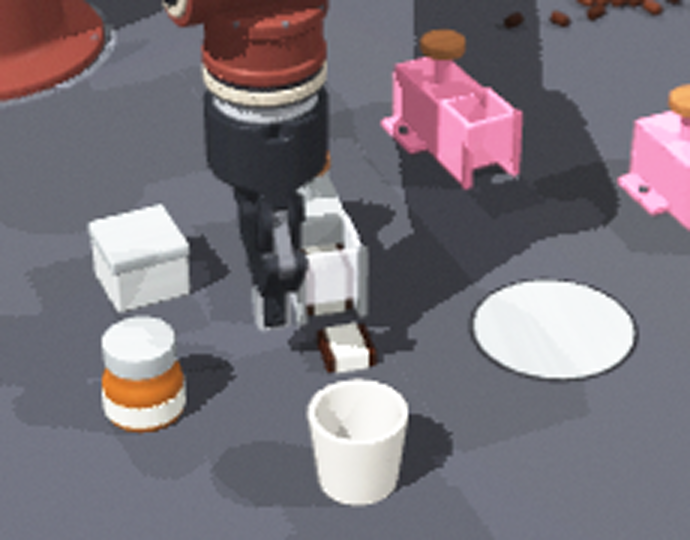

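The fingers are to the right of the chocolate and clear of the dispenser and jar. I'll lower to pushing height.

{"op": "apply_moves", "data": {
  "series": [0, 0.3, 1, 0, 0, 0.4, 1.8, 0, 0, 0.4, 2.3, 0, 0, 0.4, 2.4, 0, 0, 0.4, 2.4, 0]
}}

```text
time: 5.78
tool_pos: [528.5, -92.4, 82.5]
ee_rot: [-0.004, 0.857, 0.514, -0.004]
force: [0.2, 0.4, 0.0]
opening: 0.0
```

```bash
python3 to.py 526.3 -91.4 78
python3 - <<'E'
from choc import *
s=ctrl.get_state();print(D.T@(s['tool_pos'][:2]-O))
E
```

```text
5.7833 [528.49563115 -92.38086854  82.52297407] F [0.15655217 0.35353422 0.01447905] open 0.032598918598536 xhead 61.92394053952068 zax [-0.01164815  0.00275035 -0.99992838]
shift cm [-0.01540942 -0.23463907  0.45509229]
[ 66.49349605 -48.48992554]
```

{"op": "apply_moves", "data": {
  "series": [0, 0, 0.4, 0, 0.6, 0, 0.4, 0, 1.4, 0, 0.4, 0, 2.2, 0, 0.4, 0, 3, 0, 0.4, 0, 4, 0, 0.4, 0, 5, 0, 0.4, 0, 6, 0, 0.4, 0, 7, 0, 0.4, 0, 7.5, 0, 0.4, 0]
}}

```text
time: 6.62
tool_pos: [564.5, -24.8, 78.4]
ee_rot: [-0.004, 0.857, 0.515, -0.004]
force: [-0.8, -0.7, 0.6]
opening: 0.4
```

```bash
python3 to.py
python3 - <<'E'
from choc import *
s=ctrl.get_state();print(D.T@(s['tool_pos'][:2]-O))
snap('top','t5');snap('scene','s5')
c=load('t5');o=c['im'][160:350,190:420,::-1]; cv2.imwrite('pics/z5.png',cv2.resize(o,None,fx=3,fy=3,interpolation=cv2.INTER_CUBIC))
c=load('s5');o=c['im'][170:350,190:420,::-1]; cv2.imwrite('pics/zs5.png',cv2.resize(o,None,fx=3,fy=3,interpolation=cv2.INTER_CUBIC))
E
```

```text
6.6167 [564.46120291 -24.8123855   78.39956823] F [-0.77300533 -0.65195319  0.58573711] open 0.43039618140240915 xhead 61.986502908177734 zax [-0.01123177  0.0028996  -0.99993272]
[66.52772973 28.05431709]
```

View pics/zs5.png

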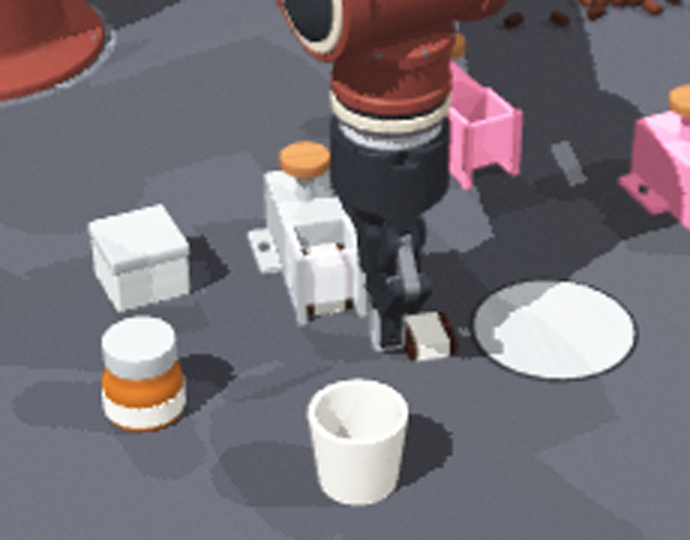

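View pics/z5.png

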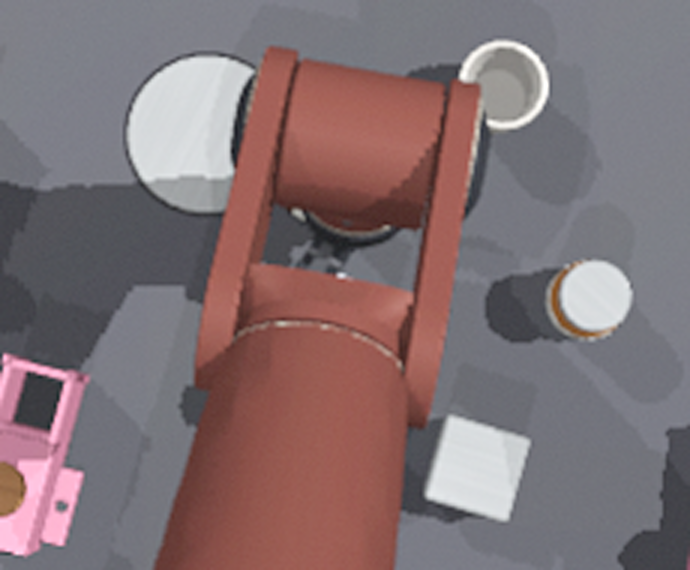

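The arm hides the chocolate from the top camera. In the scene view it sits squarely ahead of the fingers, at crop (430,337). I'll get its position from the scene camera.

Run:
```python
from h import *
from choc import O,D,plate
c=load('s5')
f=lambda x,y,z:onz(c,(190+x/3-.33,170+y/3-.33),z)[:2]
# top corners of choc
P=[f(407,314,12),f(445,312,12),f(455,343,12),f(415,347,12)]
for p in P: print(p,D.T@(p-O))
print('c',D.T@(np.mean(P,0)-O))
# plate check in scene view
hsv=cv2.cvtColor(load('s0')['im'],cv2.COLOR_RGB2HSV);m=cv2.inRange(hsv,(0,0,165),(180,60,255));mm=m*0;mm[250:310,335:415]=m[250:310,335:415]
q=cv2.moments(mm,True);pp=onz(load('s0'),(q['m10']/q['m00'],q['m01']/q['m00']),0)[:2];print('plate',pp,D.T@(pp-O))
```

```text
[555.28524396   1.52171073] [46.06272955 46.99809218]
[570.88250495  22.55219072] [49.96108129 72.88937436]
[600.15787043   3.81957879] [84.60412337 70.09341133]
[585.58137819 -19.13201776] [82.50896653 42.9851058 ]
c [65.78422519 58.24149592]
plate [622.89177689  76.05878187] [ 70.76271979 144.54976439]
```

{"op": "apply_moves", "data": {
  "series": [1, 0, 0, 0, 2, 0, 0, 0, 3, 0.1, 0, 0, 4, 0.1, 0, 0, 5, 0.1, 0, 0, 6, 0.2, 0, 0, 7, 0.2, 0, 0, 7.6, 0.2, 0, 0, 8, 0.2, 0, 0, 8.2, 0.2, 0, 0]
}}

```text
time: 7.55
tool_pos: [604.7, 46.8, 78.0]
ee_rot: [-0.004, 0.857, 0.515, -0.004]
force: [0.4, -0.6, 0.3]
opening: -0.2
```

```bash
python3 to.py
python3 - <<'E'
from choc import *
s=ctrl.get_state();print(D.T@(s['tool_pos'][:2]-O))
snap('scene','s6')
c=load('s6');o=c['im'][170:350,220:450,::-1]; cv2.imwrite('pics/zs6.png',cv2.resize(o,None,fx=3,fy=3,interpolation=cv2.INTER_CUBIC))
E
```

```text
7.55 [604.71315655  46.82089809  78.04844378] F [ 0.3677687  -0.62418193  0.3207455 ] open -0.17942088212082563 xhead 62.04423830475722 zax [-0.01149286  0.00267508 -0.99993038]
[ 68.43830571 110.19989999]
```

View pics/zs6.png

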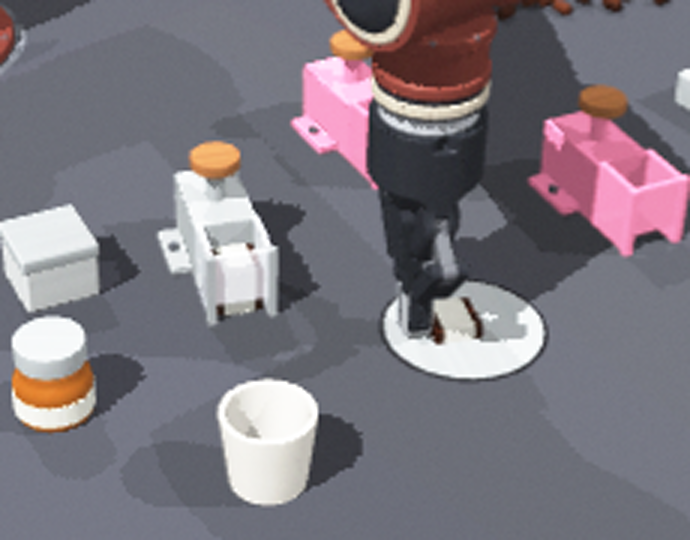

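The chocolate (458,321) is on the plate, a few mm short of the centre (465,329). I'll nudge it a little further, then back off.

{"op": "apply_moves", "data": {
  "series": [0.3, 0, 0, 0, 0.6, 0, 0, 0, 0.6, 0, 0, 0, -0.5, 0, 0, 0, -2, 0, 0, 0, -3, 0, -1, 0, -3, 0, -4, 0, -3, 0, -7, 0, -3, 0, -10, 0, -3, 0, -12, 0]
}}

```text
time: 8.43
tool_pos: [592.1, 18.3, 201.3]
ee_rot: [-0.003, 0.857, 0.515, -0.003]
force: [0.4, -0.5, 1.0]
opening: 0.0
```

{"op": "apply_moves", "data": {
  "series": [-3, -2, -1, 0, -6, -4, -1, 0, -9, -6, -1, 0, -12, -9, -1, 0, -15, -12, -1, 0, -18, -15, -1, 0, -20, -18, -1, 0, -20, -18, -1, 0]
}}

```text
time: 9.1
tool_pos: [333.6, -74.0, 211.4]
ee_rot: [-0.002, 0.858, 0.513, -0.003]
force: [0.4, 0.2, -1.2]
opening: -0.0
```

```bash
python3 to.py
python3 - <<'E'
from choc import *
snap('scene','s7');snap('top','t7')
c=load('s7');o=c['im'][170:350,220:450,::-1]; cv2.imwrite('pics/zs7.png',cv2.resize(o,None,fx=3,fy=3,interpolation=cv2.INTER_CUBIC))
c=load('t7');o=c['im'][160:350,190:420,::-1]; cv2.imwrite('pics/z7.png',cv2.resize(o,None,fx=3,fy=3,interpolation=cv2.INTER_CUBIC))
E
```

```text
9.1 [333.56457357 -73.98057145 211.40106779] F [ 0.35884259  0.24398978 -1.24156457] open -0.027494924942535377 xhead 61.717284546956876 zax [-7.79577490e-03  2.47800264e-04 -9.99969582e-01]
```

View pics/zs7.png

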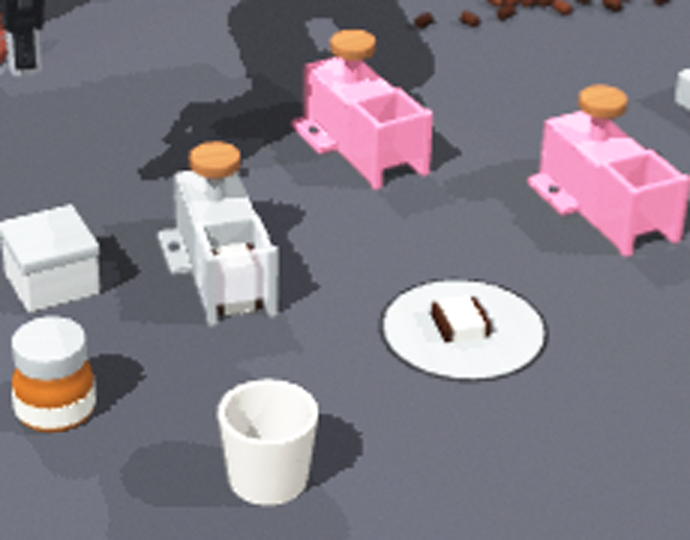

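View pics/z7.png

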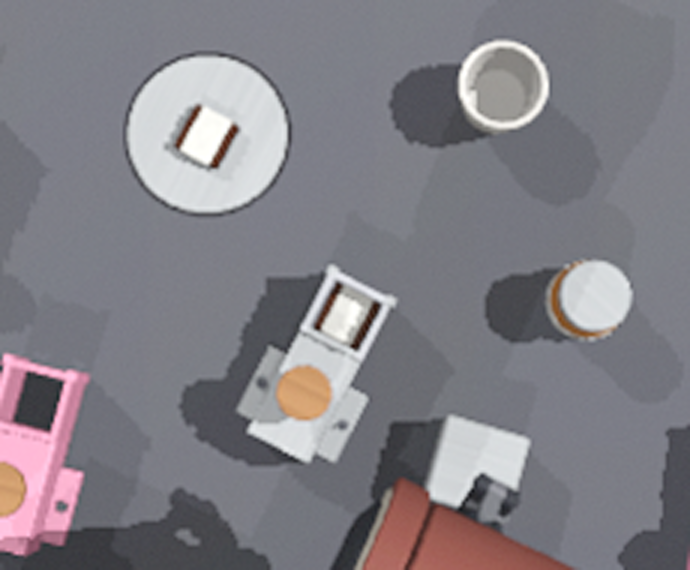

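The chocolate lies flat at z7 (208,136), almost at the plate's centre (207,133). The plunger is up, and the jar, cup and tin haven't moved. I'll hand the job in.

```bash
python3 -c "
from plant import ctrl
print(ctrl.sign_off())"
```

```text
the job is handed in; nothing more can be done
None
```

The chocolate is on the weighing plate and the job is handed in, finished at about 9 s of the 54 s allowed. Sign-off reports no verdict.

- **What I did:** I pressed the steel dispenser's plunger once with the gripper shut. It reached the hard stop, where the wrist force rose to about 31 N, and then came back up. One chocolate came out about 42 mm ahead of the outlet. I pushed it about 145 mm to the plate on the left without lifting it, then moved the arm clear.
- **Last checks (by eye, from the final top and scene pictures):** The chocolate lies flat within about 2 mm of the plate's centre, and the plunger is up. The jar and cup show no movement in either view. The tin shows none in the scene view, but the arm partly covers it from above. The magazine still looks full except for the one ejected, though I could only see the top chocolate and not count all three.
- **Disagreements:** The two cameras put the plate's centre about 3 mm apart. I aimed between the two, which is well inside the 31 mm allowed. Nothing else failed or disagreed.

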